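# Stack the lens caddy on the sprung hanging tray the right way round

## Task

Stack the loaded caddy on the tray hanging from the peg board's sprung hanger, turned end for end against the tray so that its foot stands level on the tray's ledges instead of nesting down over the lens case. Keep hold until the spring has dipped, carries the whole weight and has settled, then let go so that the caddy neither drops nor bounces; never force the hanger down to its stop. Leave the cup, lens remover, travel bottle and mug where they stand.

Things in the scene. Friction and masses are not known exactly. Their poses are not given: they have to be found in the camera images.
- caddy: Loaded white stack-nest caddy on the ledge, 0.2 to 0.6 kg (differs each run), balanced near its middle. Rim 138 x 94 mm (x by y), foot 120 x 76 mm, 55 mm high, wall 3 mm. Origin: centre of the underside; x along the length, z up. Each long side has two columns pressed in (24 mm wide grooves outside, ledges inside) at x = -38 and +14 mm. It may trade places with the cup
- caddy_grip (a point): Point to pinch the caddy: its upright grip plate, 70 mm long along the caddy's x, 10 mm thick along its y, 93 mm high from the underside (38 mm above the rim). This point is on the plate's middle, 78 mm above the underside; axes as the caddy's
- hung_tray_floor (a point): Centre of the underside of the hung lower tray, 100 mm above the ledge unloaded; moves with it. White, same walls, foot, columns and axes as the caddy (x along, y towards the peg board), no grip plate; a grey lens case lies in it. With x axes the same way the caddy nests, underside about 22 mm above this point
- hung_tray_seat (a point): Centre of the level of the tray's four ledges (tops of its columns, x = -38 and +14 mm), 46 mm above the tray's underside and 9 mm below its rim. With its x axis opposite to the tray's, the caddy's foot stands on the ledges, underside at this point, with about 4.5 mm of play each way
- hung_tray (a joint): Dip of the sprung hanger carrying the tray, m: 0 unloaded, grows straight down, stop at 0.065. 150 N per m (6.7 mm per newton), lightly damped: the caddy makes it dip 13 to 39 mm depending on its mass. Let go more than about 3 mm above or below the balance point, it bounces
- board: Fixed white peg board on feet, 270 mm wide, top 245 mm above the ledge; a yellow lens case and tweezers hang on it. Origin on the ledge right below the tray's centre, axes as the tray's; its face is 110 mm from there towards +y
- cup: Clear glass cup, 72 mm across, 90 mm high, origin at the centre of its underside, z up; leave alone
- remover: Mint silicone lens remover standing on its foot, 36 mm across, 62 mm high, origin at the centre of its underside, z up; leave alone
- travel_bottle: Closed translucent travel bottle, 42 mm across, 100 mm high, origin at the centre of its underside, z up; leave alone
- mug: White ceramic mug, 72 mm across, 85 mm high, handle at +y, origin at the centre of its underside, z up; leave alone
There are look-alikes about, which are no part of the job. What is shaped like the caddy but blue or red is not meant.

How it is judged:
On the way:
1. the caddy stands on the tray's ledges, still held, with the spring dipped under it by more than 6 mm and everything at rest for 0.3 s (z of caddy in the frame of hung_tray_floor between 0.042 and 0.05 m and horizontal distance between caddy and hung_tray_floor below 0.009 m and angle between caddy's own z axis and vertical below 0.06 rad and angle between the x axis of caddy and the x axis of hung_tray_floor, either way round below 0.14 rad and value of joint hung_tray above 0.006 m and linear speed of caddy below 0.02 m/s and contact force between the fingers and caddy above 0.5 N), for 0.3 s.
At the end, for the whole second after the job is handed in: The caddy, released and at rest, stands on the hung tray's ledges: undersides 42 to 50 mm apart, centred within 9 mm, tilt under 0.06 rad, lengths aligned within 0.14 rad, hanger dipped over 6 mm. Cup, remover, travel bottle and mug within 25 mm of their starts (z of caddy in the frame of hung_tray_floor between 0.042 and 0.05 m and horizontal distance between caddy and hung_tray_floor below 0.009 m and angle between caddy's own z axis and vertical below 0.06 rad and angle between the x axis of caddy and the x axis of hung_tray_floor, either way round below 0.14 rad and value of joint hung_tray above 0.006 m and linear speed of caddy below 0.02 m/s and contact force between the fingers and caddy below 0.05 N and distance of each of cup, remover, travel_bottle, mug from where it was at the start of the episode below 0.025 m); the robot touches nothing.
It fails at once if the caddy was let go at the tray before the spring balanced it: with no finger on it, it dropped or bounced at more than 65 mm/s (contact force between the fingers and caddy below 0.02 N and horizontal distance between caddy and hung_tray_floor below 0.05 m and z of caddy in the frame of hung_tray_floor above 0.01 m and linear speed of caddy above 0.065 m/s).
It fails at once if the hanger was forced down to near its stop (dip over 56 mm) (value of joint hung_tray above 0.056 m).
It fails at once if the cup, remover, travel bottle or mug was shifted by more than 25 mm or tipped by more than 0.3 rad (distance of any of cup, remover, travel_bottle, mug from where it was at the start of the episode above 0.025 m or angle between any of cup, remover, travel_bottle, mug's own z axis and vertical above 0.3 rad).
It also fails if it takes over 45 s, if anything falls off the work surface, if the arm or the gripper's body presses on something with over 40 N, if the wrist force passes 120 N, or if a joint passes its speed limit or range.

## Robot

A 6-joint arm with a two-finger parallel gripper is mounted at the origin on the work surface. World frame = base frame: x ahead of the robot, y to its left, z up, the work surface at z = 0. Lengths are in m, angles in rad, forces in N, time in s.
With the tool pointing down it reaches from about 0.275 to 0.85 m from the base axis. Payload 5.2 kg.
Tool frame: the origin (TCP) lies midway between the tips of the shut fingers; the grasp point (between the pads) lies 19 mm behind it; z points along the fingers, y is the direction in which the jaws open and shut (so a half turn about z gives the same grasp; the last joint's range is limited). The gripper opens to 85 mm and grips with 20 to 120 N. Pads are 22 mm wide; open, the fingers measure 114 mm over their backs; the gripper's body (76 mm by 85 mm) begins 54 mm behind the grasp point. The pads swing forward as they close: fully open they stand 13 mm farther back than shut.
Start: joints at [1.081, 0.259, 1.535, -0, 1.348, -0.203], TCP at [0.156, 0.528, 0.231] pointing down, gripper open.
Joint ranges: [-3.14, 3.14], [-0.91, 2.08], [0.19, 2.58], [-1.22, 4.36], [0.22, 2.71], [-3.12, 3.12]. Speed limits (rad/s): [2.57, 2.57, 3.14, 3.14, 3.14, 3.14].

## Interface

Orientations are given as a unit quaternion [x, y, z, w].
In Python, from station import env, viewer, job_done gives the robot as it stands.
- The arm moves only by the tool carry_out, never from a script. Its argument "commands" is a list of rows, each an object of numbers: "tx", "ty", "tz": the shift along the tool's x, y, z in m; "yaw": the turn about the tool's z in rad. In form: [{"tx": .., "ty": .., "tz": .., "yaw": ..}, ...]. A call has 1 to 12 rows; each row shifts and turns the commanded pose from where the row before left it, along the tool's axes as they then stand; what a row does not reach is not made up. A row lasts 1/12 s, in which the tool goes at most 41.7 mm and 7.16 degrees, less where a joint would pass 70% of its speed; a pose out of reach is approached as far as the arm can. A call with a gripper value outside its range is refused whole. "jaw" is the finger opening in m, from 0 to 0.0854, set as the call begins (left out, the last holds). The fingers move at their own pace and stop on an object; the grip force is fixed at half the most. Time passes only in rows, so rows that do not move let the fingers close. It gives the time, the measured TCP pose, the force and the opening at its end, in the units of the state.
- env.sense(): the state, without advancing time (a new reading comes with each control period).
- viewer.snapshot(name): name is "scene" or "top" or "wrist"; returns a dict with "image" (400x640x3 uint8, red, green, blue), "fovy" (degrees; the focal length in pixels is half the picture's height over the tangent of half this angle, whatever the lens; pixels are square), "cx", "cy" (the principal point, pixels), "extrinsics" (4x4, takes a point from camera to world coordinates); the wrist camera has in their place "T_tool_cam" (4x4, takes a point from camera to tool coordinates, whose origin is the TCP and whose axes are the flange's). Camera axes: x right, y up, looking along -z (the intrinsics and any distortion apply to the point x, -y, -z); pixel columns grow to the right and rows downward; lengths in m; the calibration is good to about 2 mm. A picture is of the moment at which its call begins: read the wrist's pose just before it. There is no depth.
- job_done(): hands the job in, once; it reports no verdict.
Trained networks look in a picture, given as the dict that the camera call returned (one of the last four; its "shot" number tells which), for a name from the list of things; names that differ only in an ending like _2 or _b are one class to them, and where a whole thing is asked for, a point or a joint stands for the part that bears it (a point fixed in the world has none). Each returns a list of dicts, best first, with "score" (0 to 1); they miss things now and then, are a little off and sometimes report something else, mostly with a low value. They report only what shows in the picture. A call takes as long as a camera call. They do not tell look-alikes from the thing itself.
- viewer.cut_out(picture, label): "region" (400x640 bool, what is visible of it).
- viewer.landmark_of(picture, label): "point" ([x, y, z] in m, in world coordinates, good to about 4 mm: a listed point, or the origin of a listed thing).
The state is a dict: "time": time; "joint_pos": joint angles; "qvel": joint speeds; "tau": joint torques, N m; "tcp_pos": TCP position; "eef_rot": TCP orientation; "wrist_force": force on the tool from outside, world axes, zero at the start; "wrist_torque": the same for the moment, N m; "opening": finger opening in m.
Only numpy, scipy, OpenCV 4.12 (cv2) and the standard library are available. Lean on these libraries where they do the work, as an engineer would, in place of code of your own. Each camera call takes 0.05 s, during which the arm holds its last target.

## Working session

There is one attempt and no reset: what is moved stays moved. The work goes in short steps, Python scripts to look and compute and a tool call to move; the robot and the scene stay as the last step left them, time stands still between calls to the robot, and variables do not carry over. Pictures are saved under pics/ and viewed, and the job is handed in when it is done.

Besides the shell and the picture viewer there is one more tool, called as a command line: name --argument value ..., lists and objects as JSON in quotes. carry_out: Moves the arm, as the interface text tells. Its arguments: {"type":"object","properties":{"commands":{"type":"array"},"jaw":{"type":"number"}},"required":["commands"]}

```bash
mkdir -p pics; ls; cat > h.py <<'E'
import numpy as np, cv2
from station import env, viewer, job_done
def save(p,n,crop=None,s=1):
    im=p["image"][:,:,::-1]
    if crop: x0,y0,x1,y1=crop; im=im[y0:y1,x0:x1]
    if s!=1: im=cv2.resize(im,None,fx=s,fy=s,interpolation=cv2.INTER_CUBIC)
    cv2.imwrite("pics/"+n+".png",im)
def K(p):
    f=200/np.tan(np.radians(p["fovy"])/2); return f,p["cx"],p["cy"]
def project(p,X,T=None):
    T=p["extrinsics"] if T is None else T
    T=np.array(T); c=T[:3,:3].T@(np.array(X)-T[:3,3]); f,cx,cy=K(p)
    return cx+f*c[0]/-c[2], cy-f*c[1]/-c[2]
def ray_z(p,u,v,z,T=None):
    T=np.array(p["extrinsics"] if T is None else T); f,cx,cy=K(p)
    d=T[:3,:3]@np.array([(u-cx)/f,-(v-cy)/f,-1]); o=T[:3,3]
    return o+d*(z-o[2])/d[2]
E
python3 - <<'E'
from h import *
np.set_printoptions(precision=4,suppress=True)
s=env.sense(); print(s)
for n in("scene","top"):
    p=viewer.snapshot(n); save(p,n+"0"); print({k:v for k,v in p.items() if k!="image"})
    for l in["caddy","caddy_grip","hung_tray_floor","hung_tray_seat","board","cup","remover","travel_bottle","mug"]:
        print(l,[(np.round(d["point"],4),round(d["score"],2),np.round(project(p,d["point"]))) for d in viewer.landmark_of(p,l)][:4])
E
```

```text
pics
{'time': 0.0, 'joint_pos': array([ 1.0812,  0.2593,  1.5361,  0.    ,  1.348 , -0.2028]), 'qvel': array([ 0.0004, -0.0006, -0.0006,  0.0005,  0.    , -0.0001]), 'tau': array([  0.0009, -44.6034, -29.0571,  -0.0001,   0.0117,   0.    ]), 'tcp_pos': array([0.1553, 0.5271, 0.2305]), 'eef_rot': array([ 0.1429,  0.9897, -0.0008, -0.0003]), 'wrist_force': array([-0.1216,  0.0434, -0.3815]), 'wrist_torque': array([ 0.0184, -0.0426,  0.0095]), 'opening': 0.08561479200360923}
{'fovy': 52.70596246336909, 'cx': 318.34953992293447, 'cy': 201.62864228708662, 'extrinsics': array([[ 0.4734, -0.52  ,  0.711 ,  1.2964],
       [ 0.8808,  0.2906, -0.3739, -0.5073],
       [-0.0122,  0.8032,  0.5955,  0.7408],
       [ 0.    ,  0.    ,  0.    ,  1.    ]]), 'shot': 1}
caddy [(array([ 0.5932, -0.4885,  0.0042]), 0.91, array([187., 296.])), (array([0.3462, 0.0088, 0.0035]), 0.89, array([323., 186.])), (array([ 0.5581, -0.2974,  0.0007]), 0.81, array([258., 259.])), (array([ 0.3311, -0.3322, -0.0045]), 0.67, array([219., 217.]))]
caddy_grip [(array([ 0.5955, -0.4945,  0.0769]), 0.82, array([178., 276.
[... 1613 characters left out ...]
429, 0.0113, 0.077 ]), 0.93, array([256., 281.])), (array([ 0.5924, -0.4888,  0.0775]), 0.92, array([463., 184.])), (array([ 0.3339, -0.33  ,  0.0765]), 0.81, array([401., 289.]))]
hung_tray_floor [(array([0.5213, 0.1903, 0.0993]), 0.63, array([184., 204.]))]
hung_tray_seat [(array([0.5193, 0.1863, 0.1427]), 0.81, array([180., 201.]))]
board [(array([ 0.5257,  0.1845, -0.0034]), 0.61, array([199., 210.]))]
cup [(array([ 0.5134, -0.0656, -0.0012]), 0.97, array([293., 217.]))]
remover [(array([ 0.6892, -0.1968,  0.0018]), 0.74, array([343., 154.]))]
travel_bottle [(array([ 0.3452, -0.1581,  0.0018]), 0.54, array([327., 283.]))]
mug [(array([0.7317, 0.0037, 0.    ]), 0.89, array([270., 138.]))]
```

View pics/scene0.png

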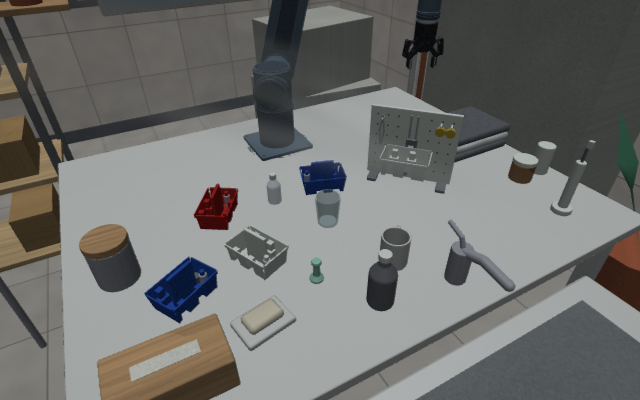

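View pics/top0.png

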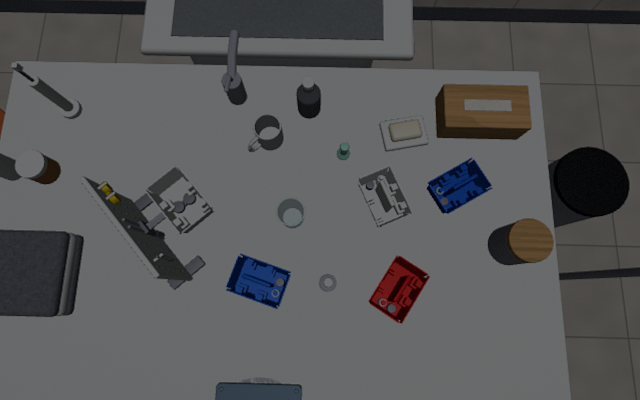

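Candidates in the top view: white (384,197), blue (258,281) and (459,186), red (399,290). The white one fits the description. I'll check it enlarged, along with the tray.

```bash
python3 - <<'E'
from h import *
p=viewer.snapshot("top"); a=p["image"][150:245,335:435,::-1]; b=p["image"][150:245,130:230,::-1]
q=viewer.snapshot("scene"); c=q["image"][215:285,215:300,::-1]; d=q["image"][95:195,355:475,::-1]
f=lambda x,w,h:cv2.resize(np.clip(x.astype(float)*1.3,0,255).astype('uint8'),(w,h),interpolation=cv2.INTER_CUBIC)
cv2.imwrite("pics/crop1.png",np.vstack([np.hstack([f(a,400,300*380//400+15),f(b,400,300)]),np.hstack([f(c,400,300),f(d,400,300)])]))  if 0 else cv2.imwrite("pics/crop1.png",np.vstack([np.hstack([f(a,316,300),f(b,316,300)]),np.hstack([f(c,316,260),f(d,316,260)])]))
E
```

```text
(no output)
```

View pics/crop1.png

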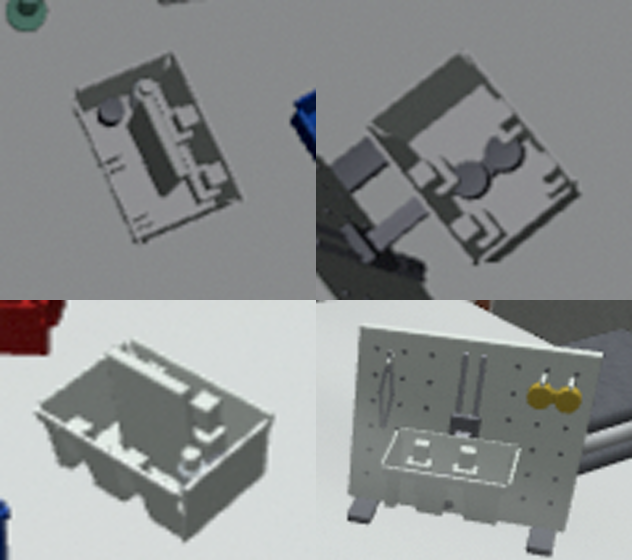

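The enlarged crop confirms that the white stack caddy is at top (384,197): it has the grip plate and its wider end bay faces up-image. The tray is at (180,200), with its wider end bay to the upper left. That makes the caddy's yaw about 25° and the tray's about 41°.

carry_out --commands '[{"tz":-0.04},{"tz":-0.04},{"tz":-0.04},{"tx":-0.012,"ty":-0.013},{"tx":-0.0239,"ty":-0.026},{"tx":-0.0239,"ty":-0.026},{"tx":-0.0239,"ty":-0.026},{"tx":-0.0239,"ty":-0.026},{"tx":-0.0239,"ty":-0.026},{"tx":-0.0239,"ty":-0.026},{"tx":-0.0239,"ty":-0.026},{"tx":-0.0239,"ty":-0.026}]' --jaw 0.0854

```text
invalid input
```

carry_out --commands '[{"tx":-0.0239,"ty":-0.026},{"tx":-0.0239,"ty":-0.026},{"tx":-0.0239,"ty":-0.026},{"tx":-0.0239,"ty":-0.026},{"tx":-0.0239,"ty":-0.026},{"tx":-0.0239,"ty":-0.026},{"tx":-0.0239,"ty":-0.026},{"tx":-0.0239,"ty":-0.026},{"tx":-0.0239,"ty":-0.026},{"tx":-0.0239,"ty":-0.026},{"tx":-0.0239,"ty":-0.026},{"tx":-0.0239,"ty":-0.026}]'

```text
invalid input
```

carry_out --commands '[{"tx":0,"ty":0,"tz":-0.04,"yaw":0},{"tx":0,"ty":0,"tz":-0.04,"yaw":0},{"tx":0,"ty":0,"tz":-0.04,"yaw":0},{"tx":-0.012,"ty":-0.013,"tz":0,"yaw":0},{"tx":-0.024,"ty":-0.026,"tz":0,"yaw":0},{"tx":-0.024,"ty":-0.026,"tz":0,"yaw":0},{"tx":-0.024,"ty":-0.026,"tz":0,"yaw":0},{"tx":-0.024,"ty":-0.026,"tz":0,"yaw":0},{"tx":-0.024,"ty":-0.026,"tz":0,"yaw":0},{"tx":-0.024,"ty":-0.026,"tz":0,"yaw":0},{"tx":-0.024,"ty":-0.026,"tz":0,"yaw":0},{"tx":-0.024,"ty":-0.026,"tz":0,"yaw":0}]' --jaw 0.0854

```text
time: 2.1
tcp_pos: [0.2889, 0.2564, 0.3515]
eef_rot: [0.143, 0.99, 0.0, 0.0]
wrist_force: [1.0, 0.5, 0.2]
opening: 0.0856
```

carry_out --commands '[{"tx":-0.024,"ty":-0.026,"tz":0,"yaw":0},{"tx":-0.024,"ty":-0.026,"tz":0,"yaw":0},{"tx":-0.024,"ty":-0.026,"tz":0,"yaw":0},{"tx":-0.024,"ty":-0.026,"tz":0,"yaw":0},{"tx":-0.024,"ty":-0.026,"tz":0,"yaw":0},{"tx":-0.024,"ty":-0.026,"tz":0,"yaw":0},{"tx":-0.024,"ty":-0.026,"tz":0,"yaw":0},{"tx":-0.024,"ty":-0.026,"tz":0,"yaw":0},{"tx":-0.024,"ty":-0.026,"tz":0,"yaw":0},{"tx":-0.024,"ty":-0.026,"tz":0,"yaw":0},{"tx":-0.024,"ty":-0.026,"tz":0,"yaw":0},{"tx":-0.024,"ty":-0.026,"tz":0,"yaw":0}]'

```text
time: 3.1
tcp_pos: [0.4771, -0.1247, 0.3514]
eef_rot: [0.143, 0.99, 0.0, 0.0]
wrist_force: [0.3, 0.1, -0.3]
opening: 0.0848
```

carry_out --commands '[{"tx":-0.022,"ty":-0.024,"tz":0,"yaw":0},{"tx":-0.02,"ty":-0.022,"tz":0,"yaw":0},{"tx":-0.014,"ty":-0.016,"tz":0,"yaw":0},{"tx":0,"ty":0,"tz":0,"yaw":-0.12},{"tx":0,"ty":0,"tz":0,"yaw":-0.12},{"tx":0,"ty":0,"tz":0,"yaw":-0.12},{"tx":0,"ty":0,"tz":0,"yaw":-0.12},{"tx":0,"ty":0,"tz":0,"yaw":-0.12},{"tx":0,"ty":0,"tz":0,"yaw":-0.12},{"tx":0,"ty":0,"tz":0,"yaw":0},{"tx":0,"ty":0,"tz":0,"yaw":0}]'

```text
time: 4.02
tcp_pos: [0.5128, -0.1982, 0.3513]
eef_rot: [-0.213, 0.977, 0.0, -0.0]
wrist_force: [0.1, -0.0, 0.1]
opening: 0.0855
```

```bash
cat >> h.py <<'E'
from scipy.spatial.transform import Rotation as R
def wristT(p,s):
    A=np.eye(4);A[:3,:3]=R.from_quat(s["eef_rot"]).as_matrix();A[:3,3]=s["tcp_pos"]
    return A@np.array(p["T_tool_cam"])
E
python3 - <<'E'
from h import *
np.set_printoptions(precision=4,suppress=True)
s=env.sense(); p=viewer.snapshot("wrist"); save(p,"w1")
T=wristT(p,s); print(s["tcp_pos"],s["eef_rot"],s["joint_pos"],T,p["fovy"],p["cx"],p["cy"])
for l in("caddy_grip","caddy"):
  print([(d["point"],d["score"],project(p,d["point"],T)) for d in viewer.landmark_of(p,l)])
print("w",s["time"])
E
```

```text
[ 0.5128 -0.1982  0.3513] [-0.2131  0.977   0.     -0.0001] [-0.5716  0.2077  1.3138 -0.      1.6202 -2.572 ] [[-0.4175 -0.8603 -0.2925  0.4386]
 [ 0.9087 -0.3946 -0.1363 -0.2334]
 [ 0.0018 -0.3226  0.9465  0.4935]
 [ 0.      0.      0.      1.    ]] 71.09728909155746 322.06226521357723 201.5819556756827
[([0.3468, 0.0053, 0.0787], 0.87, (np.float64(500.87924040622886), np.float64(118.19314207718742))), ([0.6004, -0.4891, 0.0768], 0.82, (np.float64(115.24061018463908), np.float64(135.41067713885715))), ([0.5611, -0.2963, 0.0791], 0.6, (np.float64(249.29427306399262), np.float64(166.0975103960937)))]
[([0.346, 0.0087, -0.0001], 0.85, (np.float64(474.54224231501166), np.float64(116.72580322115154))), ([0.3365, -0.328, -0.0026], 0.66, (np.float64(293.04430665872894), np.float64(14.503780601101397))), ([0.564, -0.2931, 0.002], 0.6, (np.float64(261.12138696601403), np.float64(159.46362682809846)))]
w 4.0167
```

View pics/w1.png

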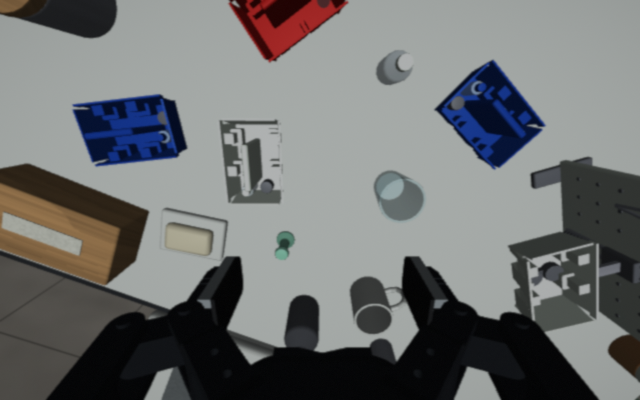

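The wrist view shows the white caddy at (250,162), its plate running up and down with the wide bay at the bottom (column ledges toward the top), and the tray at right (555,280). Enlarging both for corner fits.

```bash
python3 - <<'E'
from h import *
im=cv2.imread("pics/w1.png"); a=im[110:215,205:300]; b=im[225:335,500:610]
t=cv2.imread("pics/top0.png"); c=t[155:235,350:420]; d=t[160:240,140:220]
f=lambda x,s:cv2.convertScaleAbs(cv2.resize(x,None,fx=s,fy=s,interpolation=cv2.INTER_CUBIC),alpha=1.3)
def pad(x,h,w): o=np.zeros((h,w,3),'uint8'); o[:x.shape[0],:x.shape[1]]=x[:h,:w]; return o
cv2.imwrite("pics/c2.png",np.hstack([pad(f(a,4),440,380),pad(f(b,4),440,420)]))
cv2.imwrite("pics/c3.png",np.hstack([pad(f(c,5),400,350),pad(f(d,5),400,400)]))
E
```

```text
(no output)
```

View pics/c2.png

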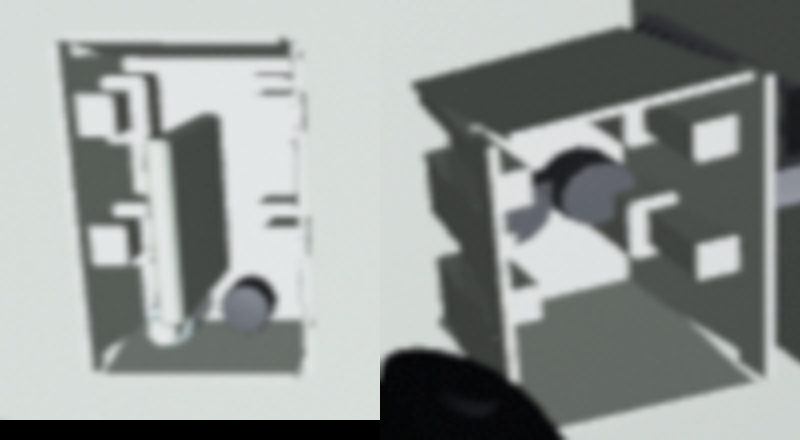

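View pics/c3.png

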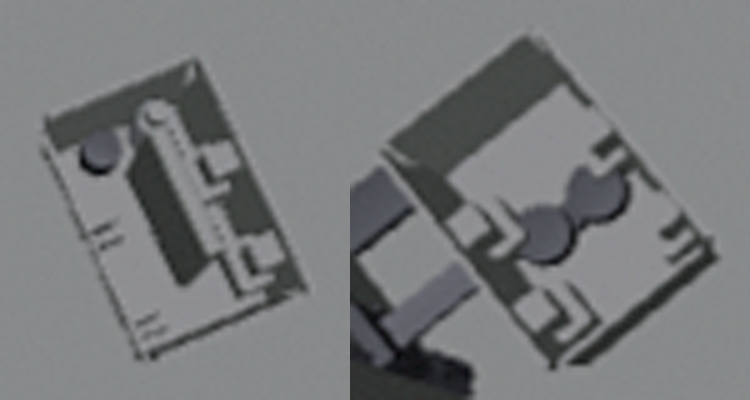

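```bash
cat > fit.py <<'E'
from h import *
from scipy.optimize import least_squares
def fit(obs,z,g):
    # obs: list of (p,T,u,v,sx,sy)
    def res(q):
        c,s=np.cos(q[2]),np.sin(q[2]); r=[]
        for p,T,u,v,sx,sy in obs:
            a,b=sx*.069,sy*.047
            r+=list(np.array(project(p,[q[0]+c*a-s*b,q[1]+s*a+c*b,z],T))-[u,v])
        return r
    o=least_squares(res,g,loss="soft_l1",f_scale=1.5); return o.x,np.round(res(o.x),1)
E
python3 - <<'E'
from fit import *
np.set_printoptions(precision=4,suppress=True)
s=env.sense(); w=viewer.snapshot("wrist"); t=viewer.snapshot("top"); Tw=wristT(w,s); Tt=t["extrinsics"]
print([k for k in w], s["time"])
cw=[(60,42,-1,-1),(290,42,-1,1),(302,374,1,1),(97,371,1,-1)]
ct=[(45,120,1,1),(197,62,1,-1),(305,290,-1,-1),(145,357,-1,1)]
rw=[(487,140,-1,-1),(760,72,-1,1),(768,380,1,1)]
rt=[(535,35,1,-1),(388,150,1,1),(558,365,-1,1),(715,250,-1,-1)]
CW=[(w,Tw,u/4+205-.4,v/4+110-.4,a,b) for u,v,a,b in cw]; CT=[(t,Tt,u/5+350-.4,v/5+155-.4,a,b) for u,v,a,b in ct]
RW=[(w,Tw,(u-380)/4+500-.4,v/4+225-.4,a,b) for u,v,a,b in rw]; RT=[(t,Tt,(u-350)/5+140-.4,v/5+160-.4,a,b) for u,v,a,b in rt]
for n,o in(("cw",CW),("ct",CT),("both",CW+CT)): print(n,*fit(o,.055,[.56,-.297,.43]))
for n,o in(("tw",RW),("tt",RT),("both",RW+RT)): print(n,*fit(o,.155,[.52,.187,.7]))
E
```

```text
['image', 'fovy', 'cx', 'cy', 'T_tool_cam', 'shot'] 4.1667
cw [ 0.5641 -0.2976  0.4311] [-2.9 -1.3  2.1 -1.3  3.2  2.2 -2.1  3. ]
ct [ 0.5636 -0.2971  0.4165] [-2.7 -0.6  0.5 -2.6  2.   0.7 -0.3  1.6]
both [ 0.5638 -0.2972  0.4217] [-2.3 -1.7  2.8 -1.   3.   2.4 -2.3  2.6 -2.7 -0.6  0.4 -2.7  2.1  0.5
 -0.1  1.5]
tw [0.5231 0.1862 0.7413] [-1.5  0.5  1.6 -1.2 -0.1  0.8]
tt [0.5202 0.1852 0.7303] [ 1.1 -2.1 -2.5  0.4 -0.7  3.1  1.3 -0.7]
both [0.5225 0.1859 0.7396] [-1.4  0.   1.9 -1.7 -0.   0.5  0.6 -3.  -2.8 -0.2 -0.5  2.   1.2 -2. ]
```

carry_out --commands '[{"tx":-0.001,"ty":-0.035,"tz":0,"yaw":0},{"tx":-0.001,"ty":-0.04,"tz":0,"yaw":0},{"tx":-0.001,"ty":-0.035,"tz":0,"yaw":0},{"tx":0,"ty":0,"tz":0.035,"yaw":0},{"tx":0,"ty":0,"tz":0.035,"yaw":0},{"tx":0,"ty":0,"tz":0.035,"yaw":0},{"tx":0,"ty":0,"tz":0.035,"yaw":0},{"tx":0,"ty":0,"tz":0.025,"yaw":0},{"tx":0,"ty":0,"tz":0,"yaw":0},{"tx":0,"ty":0,"tz":0,"yaw":0}]'

```text
time: 5.1
tcp_pos: [0.5612, -0.2963, 0.1853]
eef_rot: [-0.215, 0.977, 0.001, -0.001]
wrist_force: [0.2, -0.2, 0.6]
opening: 0.0854
```

```bash
python3 - <<'E'
from h import *
np.set_printoptions(precision=4,suppress=True)
s=env.sense(); p=viewer.snapshot("wrist"); save(p,"w2")
T=wristT(p,s); print(s["tcp_pos"],s["eef_rot"])
for l in("caddy_grip",):
  print([(d["point"],d["score"],project(p,d["point"],T)) for d in viewer.landmark_of(p,l)])
q=np.array([.562,-.297]);c,sn=np.cos(.424),np.sin(.424)
for a in(-.035,.035): print(project(p,[q[0]+c*a,q[1]+sn*a,.093],T))
E
```

```text
[ 0.5612 -0.2963  0.1853] [-0.2146  0.9767  0.0013 -0.001 ]
[([0.5978, -0.4882, 0.0781], 0.87, (np.float64(107.23716610588329), np.float64(148.03100637540985))), ([0.5605, -0.2997, 0.077], 0.63, (np.float64(319.3641311504516), np.float64(196.39208156858928)))]
(np.float64(321.70028251476356), np.float64(165.60547118438078))
(np.float64(321.0123388835199), np.float64(240.09843328723736))
```

View pics/w2.png

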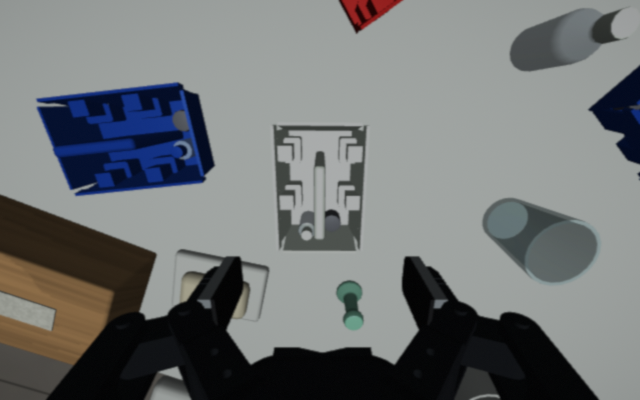

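The wrist view shows the white caddy centred: its plate runs (319,165) to (319,239), within 2 px of prediction, and the rim is symmetric and aligned with the tool. Descending and closing.

carry_out --commands '[{"tx":0,"ty":0,"tz":0.035,"yaw":0},{"tx":0,"ty":0,"tz":0.035,"yaw":0},{"tx":0,"ty":0,"tz":0.03,"yaw":0},{"tx":0,"ty":0,"tz":0.015,"yaw":0},{"tx":0,"ty":0,"tz":0.01,"yaw":0},{"tx":0,"ty":0,"tz":0,"yaw":0},{"tx":0,"ty":0,"tz":0,"yaw":0}]'

```text
time: 5.78
tcp_pos: [0.563, -0.2977, 0.0632]
eef_rot: [-0.215, 0.977, -0.001, 0.001]
wrist_force: [0.4, -0.8, -0.0]
opening: 0.0855
```

carry_out --commands '[{"tx":0,"ty":0,"tz":0,"yaw":0},{"tx":0,"ty":0,"tz":0,"yaw":0},{"tx":0,"ty":0,"tz":0,"yaw":0},{"tx":0,"ty":0,"tz":0,"yaw":0},{"tx":0,"ty":0,"tz":0,"yaw":0},{"tx":0,"ty":0,"tz":0,"yaw":0},{"tx":0,"ty":0,"tz":0,"yaw":0},{"tx":0,"ty":0,"tz":0,"yaw":0},{"tx":0,"ty":0,"tz":0,"yaw":0},{"tx":0,"ty":0,"tz":0,"yaw":0}]' --jaw 0

```text
time: 6.62
tcp_pos: [0.562, -0.2971, 0.0615]
eef_rot: [-0.215, 0.977, -0.0, 0.0]
wrist_force: [0.7, -0.9, 0.4]
opening: 0.0086
```

```bash
python3 - <<'E'
from h import *
s=env.sense(); print(s["tcp_pos"],s["wrist_force"],s["opening"])
E
```

```text
[ 0.56201377 -0.29705661  0.06148834] [ 0.73783947 -0.87233497  0.40875691] 0.008636962440584109
```

carry_out --commands '[{"tx":0,"ty":0,"tz":-0.005,"yaw":0},{"tx":0,"ty":0,"tz":-0.015,"yaw":0},{"tx":0,"ty":0,"tz":-0.03,"yaw":0},{"tx":0,"ty":0,"tz":-0.035,"yaw":0},{"tx":0,"ty":0,"tz":-0.035,"yaw":0},{"tx":0,"ty":0,"tz":-0.035,"yaw":0},{"tx":0,"ty":0,"tz":-0.035,"yaw":0},{"tx":0,"ty":0,"tz":-0.02,"yaw":0},{"tx":0,"ty":0,"tz":-0.01,"yaw":0},{"tx":0,"ty":0,"tz":0,"yaw":0},{"tx":0,"ty":0,"tz":0,"yaw":0},{"tx":0,"ty":0,"tz":0,"yaw":0}]'

```text
time: 7.62
tcp_pos: [0.5607, -0.2959, 0.2783]
eef_rot: [-0.215, 0.977, 0.002, -0.002]
wrist_force: [-0.3, 1.3, -4.6]
opening: 0.009
```

```bash
python3 - <<'E'
from h import *
for i in range(3):
  s=env.sense(); print(s["tcp_pos"],s["eef_rot"],s["wrist_force"],s["wrist_torque"],s["opening"]); p=viewer.snapshot("wrist")
save(p,"w3")
p=viewer.snapshot("scene"); save(p,"s3")
E
```

```text
[ 0.56073429 -0.2959204   0.2783394 ] [-0.21492278  0.97662746  0.00204225 -0.00168298] [-0.34567883  1.26335835 -4.62814703] [-0.00153256 -0.00068499 -0.00845483] 0.008991431955279626
[ 0.56078223 -0.29597502  0.27827191] [-0.21488058  0.97663656  0.00210714 -0.00171133] [-0.28312992 -0.63391256 -4.3102666 ] [0.03955102 0.03211869 0.10005535] 0.009082348784844766
[ 0.56089271 -0.2960737   0.27852856] [-0.21488102  0.97663708  0.00191665 -0.00157737] [-0.05795611 -0.10726132 -3.84680294] [ 0.02803488 -0.00028242  0.02274422] 0.008701342931043663
```

View pics/w3.png

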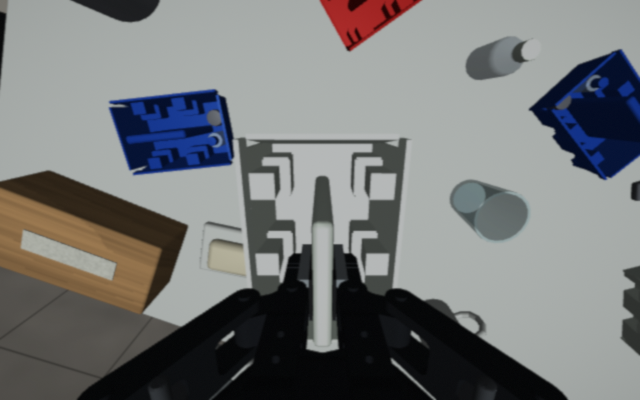

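View pics/s3.png

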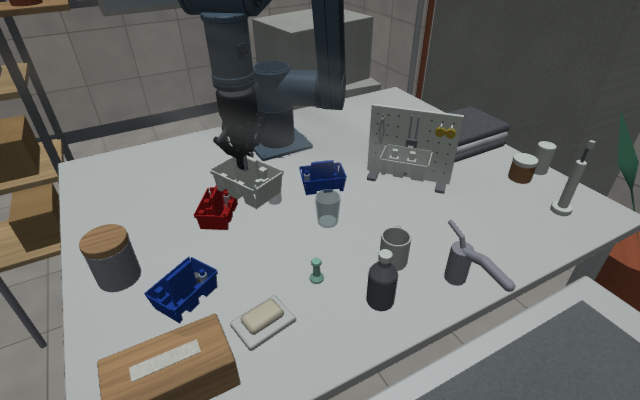

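The caddy is held level and weighs about 4.2 N (expected dip about 28 mm). Now turning it end for end.

carry_out --commands '[{"tx":0,"ty":0,"tz":0,"yaw":0.06},{"tx":0,"ty":0,"tz":0,"yaw":0.12},{"tx":0,"ty":0,"tz":0,"yaw":0.12},{"tx":0,"ty":0,"tz":0,"yaw":0.12},{"tx":0,"ty":0,"tz":0,"yaw":0.12},{"tx":0,"ty":0,"tz":0,"yaw":0.12},{"tx":0,"ty":0,"tz":0,"yaw":0.12},{"tx":0,"ty":0,"tz":0,"yaw":0.12},{"tx":0,"ty":0,"tz":0,"yaw":0.12},{"tx":0,"ty":0,"tz":0,"yaw":0.12},{"tx":0,"ty":0,"tz":0,"yaw":0.12},{"tx":0,"ty":0,"tz":0,"yaw":0.12}]'

```text
time: 8.82
tcp_pos: [0.5616, -0.2966, 0.2804]
eef_rot: [0.459, 0.889, 0.0, -0.001]
wrist_force: [-0.2, 0.0, -4.0]
opening: 0.0088
```

carry_out --commands '[{"tx":0,"ty":0,"tz":0,"yaw":0.12},{"tx":0,"ty":0,"tz":0,"yaw":0.12},{"tx":0,"ty":0,"tz":0,"yaw":0.12},{"tx":0,"ty":0,"tz":0,"yaw":0.12},{"tx":0,"ty":0,"tz":0,"yaw":0.12},{"tx":0,"ty":0,"tz":0,"yaw":0.12},{"tx":0,"ty":0,"tz":0,"yaw":0.12},{"tx":0,"ty":0,"tz":0,"yaw":0.12},{"tx":0,"ty":0,"tz":0,"yaw":0.12},{"tx":0,"ty":0,"tz":0,"yaw":0.12},{"tx":0,"ty":0,"tz":0,"yaw":0.12},{"tx":0,"ty":0,"tz":0,"yaw":0.08}]'

```text
time: 9.82
tcp_pos: [0.5616, -0.2966, 0.2804]
eef_rot: [0.923, 0.384, -0.0, -0.001]
wrist_force: [-0.4, -0.5, -4.4]
opening: 0.0089
```

carry_out --commands '[{"tx":0,"ty":0,"tz":0,"yaw":0.05},{"tx":0,"ty":0,"tz":0,"yaw":0.007},{"tx":0,"ty":0,"tz":0,"yaw":0},{"tx":0,"ty":0,"tz":0,"yaw":0}]'

```text
time: 10.15
tcp_pos: [0.5617, -0.2967, 0.2809]
eef_rot: [0.932, 0.361, -0.0, -0.0]
wrist_force: [-0.0, -0.3, -4.1]
opening: 0.009
```

carry_out --commands '[{"tx":0.01,"ty":-0.013,"tz":0,"yaw":0},{"tx":0.022,"ty":-0.0285,"tz":0,"yaw":0},{"tx":0.022,"ty":-0.0285,"tz":0,"yaw":0},{"tx":0.022,"ty":-0.0285,"tz":0,"yaw":0},{"tx":0.022,"ty":-0.0285,"tz":0,"yaw":0},{"tx":0.022,"ty":-0.0285,"tz":0,"yaw":0},{"tx":0.022,"ty":-0.0285,"tz":0,"yaw":0},{"tx":0.022,"ty":-0.0285,"tz":0,"yaw":0},{"tx":0.022,"ty":-0.0285,"tz":0,"yaw":0},{"tx":0.022,"ty":-0.0285,"tz":0,"yaw":0},{"tx":0.01,"ty":-0.013,"tz":0,"yaw":0},{"tx":0,"ty":0,"tz":0,"yaw":0}]'

```text
time: 11.15
tcp_pos: [0.5318, 0.0635, 0.2816]
eef_rot: [0.932, 0.363, 0.0, -0.001]
wrist_force: [1.0, -1.0, -4.4]
opening: 0.009
```

```bash
python3 - <<'E'
from h import *
np.set_printoptions(precision=4,suppress=True)
s=env.sense(); print(s["tcp_pos"],s["eef_rot"],s["joint_pos"]); p=viewer.snapshot("wrist"); save(p,"w4")
q=viewer.snapshot("scene"); save(q,"s4")
T=wristT(p,s)
for l in("hung_tray_floor","hung_tray_seat"): 
  for r,TT in((p,T),(q,q["extrinsics"])): print(l,[(d["point"],d["score"]) for d in viewer.landmark_of(r,l)])
E
```

```text
[0.5318 0.0635 0.2816] [ 0.9317  0.3633  0.0004 -0.001 ] [-0.091   0.2032  1.484   0.0022  1.4545  0.7359]
hung_tray_floor [([0.5158, 0.1842, 0.1026], 0.81)]
hung_tray_floor [([0.5209, 0.188, 0.0973], 0.77)]
hung_tray_seat [([0.5202, 0.1875, 0.1445], 0.94)]
hung_tray_seat [([0.52, 0.1877, 0.1458], 0.85)]
```

View pics/w4.png

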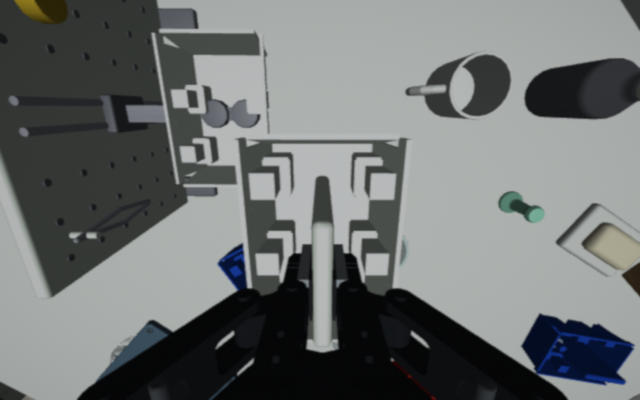

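View pics/s4.png

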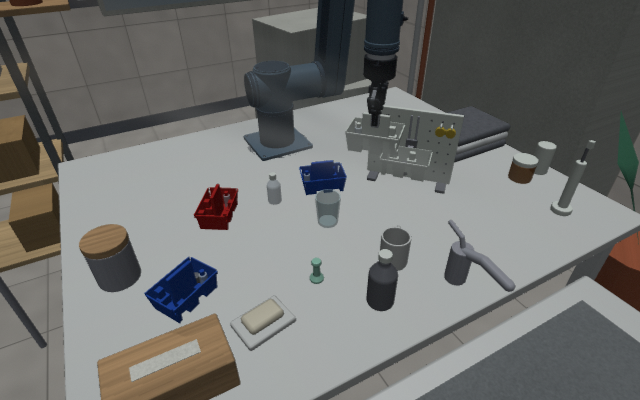

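```bash
python3 - <<'E'
import cv2
im=cv2.imread("pics/w4.png")[20:200,140:280]
cv2.imwrite("pics/c4.png",cv2.resize(im,None,fx=3.3333,fy=3.3333,interpolation=cv2.INTER_CUBIC))
im=cv2.imread("pics/w4.png")[125:300,225:420]
cv2.imwrite("pics/c4b.png",cv2.resize(im,None,fx=3,fy=3,interpolation=cv2.INTER_CUBIC))
E
```

```text
(no output)
```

View pics/c4.png

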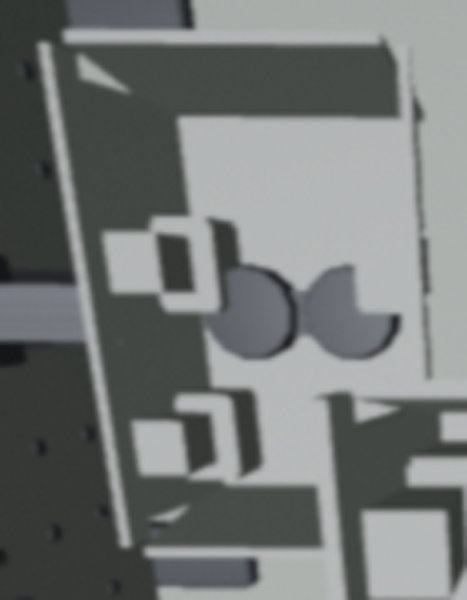

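View pics/c4b.png

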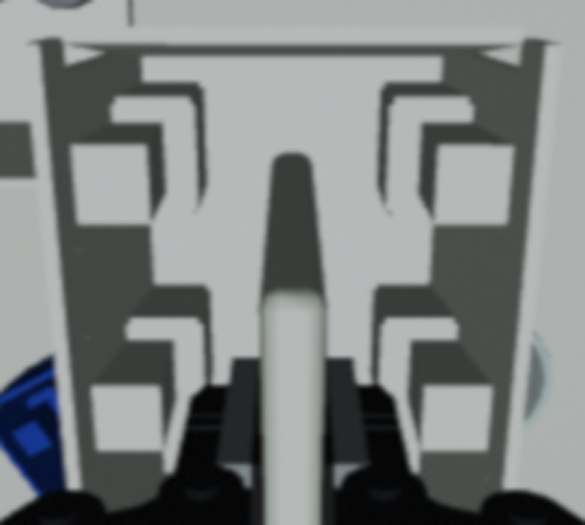

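```bash
python3 - <<'E'
from fit import *
np.set_printoptions(precision=4,suppress=True)
w=viewer.snapshot("wrist"); s=env.sense(); 
s["tcp_pos"]=np.array([.5318,.0635,.2816]); s["eef_rot"]=np.array([.9317,.3633,.0004,-.001]); Tw=wristT(w,s)
k=.3
rw=[(37,33,1,1),(410,36,1,-1),(124,553,-1,1)]
O=[(w,Tw,u*k+140-.35,v*k+20-.35,a,b) for u,v,a,b in rw]
print(fit(O,.155,[.52,.187,.74]))
# column ledge corners/edge points: ledges not used. caddy in hand prediction
T=np.array(w["T_tool_cam"])
for x in(.069,.035,-.035):
  for y in(.047,-.047,.005,-.005):
    z=.0615-(.055 if abs(x)==.069 else .093)
    if abs(x)==.069 and abs(y)==.005: continue
    print(x,y,np.round((np.array(project(w,[x,y,z],T))-[225,125])*3))
E
```

```text
(array([0.5222, 0.1862, 0.7351]), array([ 0.2, -0.5,  0.1, -0.3, -0.3,  1.7]))
0.069 0.047 [556.  33.]
0.069 -0.047 [14. 33.]
0.035 0.047 [611. 302.]
0.035 -0.047 [-45. 301.]
0.035 0.005 [318. 302.]
0.035 -0.005 [248. 301.]
-0.035 0.047 [560. 681.]
-0.035 -0.047 [  8. 680.]
-0.035 0.005 [313. 680.]
-0.035 -0.005 [254. 680.]
```

```bash
python3 - <<'E'
from h import *
np.set_printoptions(precision=4,suppress=True)
s=env.sense(); print(s["time"],s["tcp_pos"],s["eef_rot"],s["qvel"])
E
```

```text
11.5 [0.5332 0.0579 0.2812] [ 0.933   0.3599 -0.0001  0.0001] [-0.001  -0.      0.      0.0029  0.0011  0.0008]
```

carry_out --commands '[{"tx":0.01,"ty":-0.013,"tz":0,"yaw":0},{"tx":0.018,"ty":-0.024,"tz":0,"yaw":0},{"tx":0.02,"ty":-0.026,"tz":0,"yaw":0},{"tx":0.016,"ty":-0.021,"tz":0,"yaw":0},{"tx":0.01,"ty":-0.013,"tz":0,"yaw":0},{"tx":0.004,"ty":-0.006,"tz":0,"yaw":0},{"tx":0,"ty":0,"tz":0,"yaw":0},{"tx":0,"ty":0,"tz":0,"yaw":0},{"tx":0,"ty":0,"tz":0,"yaw":0}]'

```text
time: 12.25
tcp_pos: [0.5218, 0.1862, 0.2812]
eef_rot: [0.933, 0.36, -0.0, 0.0]
wrist_force: [0.9, -0.4, -4.7]
opening: 0.0091
```

```bash
python3 - <<'E'
from h import *
np.set_printoptions(precision=4,suppress=True)
p=viewer.snapshot("wrist"); save(p,"w5"); q=viewer.snapshot("scene"); save(q,"s5",(340,60,500,200),5)
t=viewer.snapshot("top"); save(t,"t5",(120,130,240,250),5)
s=env.sense(); print(s["time"],s["tcp_pos"],s["eef_rot"],s["wrist_force"])
E
```

```text
12.4 [0.5218 0.1864 0.2813] [ 0.933   0.3598 -0.0001  0.0001] [ 0.049  -0.4239 -4.5313]
```

View pics/w5.png

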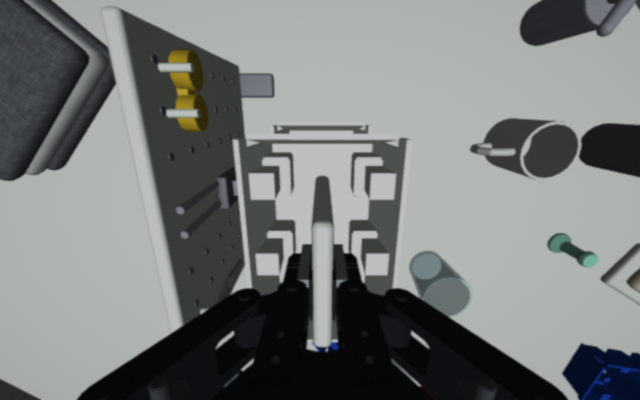

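View pics/s5.png

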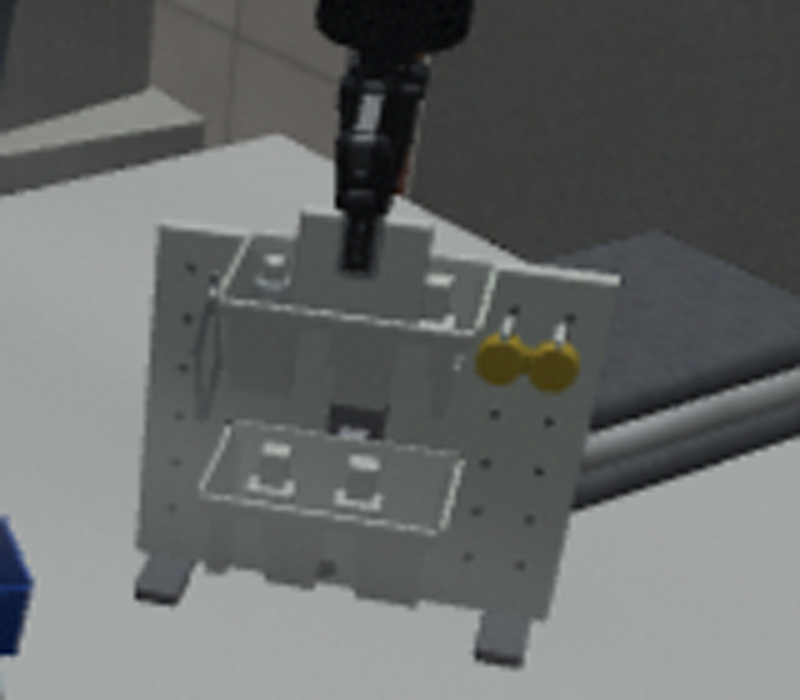

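View pics/t5.png

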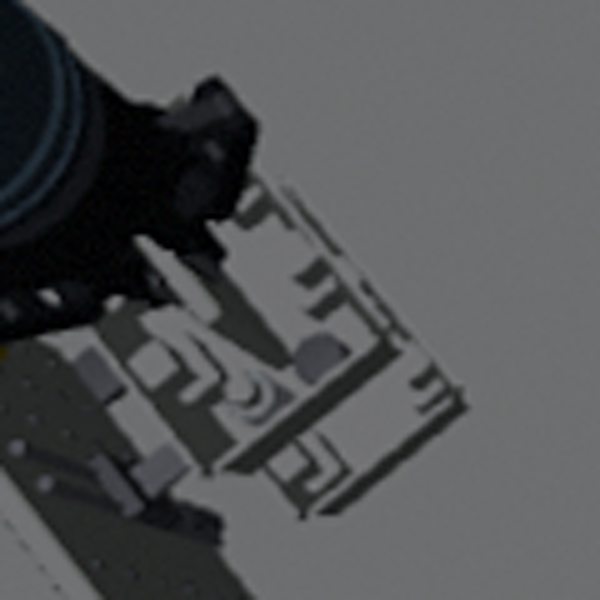

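```bash
python3 - <<'E'
from fit import *
np.set_printoptions(precision=4,suppress=True)
q=viewer.snapshot("scene");t=viewer.snapshot("top")
S=lambda l:[(q,None,u/5+340-.4,v/5+60-.4,a,b) for u,v,a,b in l]
Tp=lambda l:[(t,None,u/5+120-.4,v/5+130-.4,a,b) for u,v,a,b in l]
trs=S([(200,495,-1,-1),(440,531,1,-1),(465,459,1,1),(228,422,-1,1)]); trt=Tp([(308,516,-1,1),(465,405,-1,-1)])
cas=S([(220,300,-1,-1),(475,331,1,-1),(497,267,1,1),(250,235,-1,1)]); cat=Tp([(212,474,-1,1),(398,345,-1,-1)])
for n,a,b in(("scene",trs,cas),("top",trt,cat),("both",trs+trt,cas+cat)):
  x,r=fit(a,.155,[.52,.187,.74]); y,r2=fit(b,.2748,[.52,.187,.74]); print(n,x,r,'\n',y,r2)
  d=(x-y)[:2]; print("tool shift",d@[.741,.672],d@[.672,-.741],"dyaw",x[2]-y[2])
E
```

```text
scene [0.5199 0.1879 0.7389] [-0.9  0.1  0.7  0.9 -0.2 -0.8  0.4 -0.4] 
 [0.5201 0.1883 0.7381] [-1.2  0.   0.8  1.   0.4 -0.8 -0.2 -0.6]
tool shift -0.0004318386849124072 0.0001920726202267926 dyaw 0.0008257249724384907
top [0.5252 0.1816 0.6464] [-2.   0.9  2.  -1. ] 
 [0.5259 0.1805 0.6503] [-1.6  0.8  1.7 -0.9]
tool shift 0.0002599529903673968 -0.001230560895272613 dyaw -0.003931568128554108
both [0.521  0.1867 0.7309] [-1.1  0.2  0.4  1.3 -0.2 -0.4  0.4 -0.3 -1.2  2.5  0.7 -2.1] 
 [0.5225 0.1854 0.7266] [-1.7  0.4  0.4  1.7  0.3 -0.1 -0.2 -0.2 -1.1  2.3  0.2 -2.3]
tool shift -0.00026654132315915186 -0.001931251053473811 dyaw 0.004283710348079173
```

Scene-camera fits put the caddy directly over the tray (relative error under 1 mm, yaw error under 0.005 rad). Lowering to just above the ledges.

carry_out --commands '[{"tx":0,"ty":0,"tz":0.01,"yaw":0},{"tx":0,"ty":0,"tz":0.018,"yaw":0},{"tx":0,"ty":0,"tz":0.018,"yaw":0},{"tx":0,"ty":0,"tz":0.01,"yaw":0},{"tx":0,"ty":0,"tz":0.007,"yaw":0},{"tx":0,"ty":0,"tz":0.004,"yaw":0},{"tx":0,"ty":0,"tz":0,"yaw":0},{"tx":0,"ty":0,"tz":0,"yaw":0},{"tx":0,"ty":0,"tz":0,"yaw":0},{"tx":0,"ty":0,"tz":0,"yaw":0}]'

```text
time: 13.33
tcp_pos: [0.522, 0.1877, 0.2153]
eef_rot: [0.933, 0.361, 0.001, 0.0]
wrist_force: [0.0, 0.1, -3.3]
opening: 0.0089
```

```bash
cat > f.py <<'E'
from h import *
import sys
np.set_printoptions(precision=4,suppress=True)
F=[];Z=[]
for i in range(int(sys.argv[1])):
    q=viewer.snapshot("scene"); s=env.sense(); F.append(s["wrist_force"]);Z.append(s["tcp_pos"])
F=np.array(F); print(s["time"],np.mean(Z,0),"F",F.mean(0),"sem",F.std(0)/len(F)**.5,"tq",s["wrist_torque"],s["opening"])
save(q,sys.argv[2],(340,60,500,200),5)
E
python3 f.py 12 s6
```

```text
13.9333 [0.5216 0.1876 0.2146] F [ 0.1152  0.0285 -4.2852] sem [0.1256 0.1189 0.124 ] tq [-0.0454  0.0578  0.0465] 0.009304744293523766
```

View pics/s6.png

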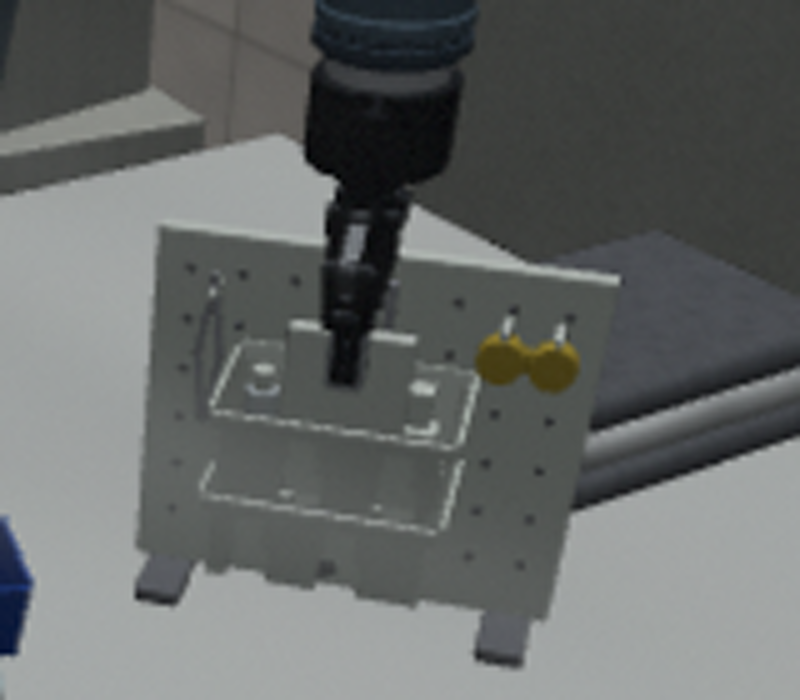

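carry_out --commands '[{"tx":0,"ty":0,"tz":0.002,"yaw":0},{"tx":0,"ty":0,"tz":0.003,"yaw":0},{"tx":0,"ty":0,"tz":0.003,"yaw":0},{"tx":0,"ty":0,"tz":0.002,"yaw":0},{"tx":0,"ty":0,"tz":0.002,"yaw":0},{"tx":0,"ty":0,"tz":0.002,"yaw":0},{"tx":0,"ty":0,"tz":0.002,"yaw":0},{"tx":0,"ty":0,"tz":0.002,"yaw":0},{"tx":0,"ty":0,"tz":0.002,"yaw":0},{"tx":0,"ty":0,"tz":0,"yaw":0},{"tx":0,"ty":0,"tz":0,"yaw":0},{"tx":0,"ty":0,"tz":0,"yaw":0}]'

```text
time: 14.93
tcp_pos: [0.5215, 0.1876, 0.1944]
eef_rot: [0.933, 0.361, -0.0, -0.0]
wrist_force: [-1.4, 0.9, -2.2]
opening: 0.0092
```

```bash
python3 f.py 8 s7
```

```text
15.3333 [0.5215 0.1876 0.1944] F [-0.4714  0.2156 -2.3562] sem [0.1602 0.1887 0.138 ] tq [0.0094 0.1971 0.0154] 0.009324389342862964
```

View pics/s7.png

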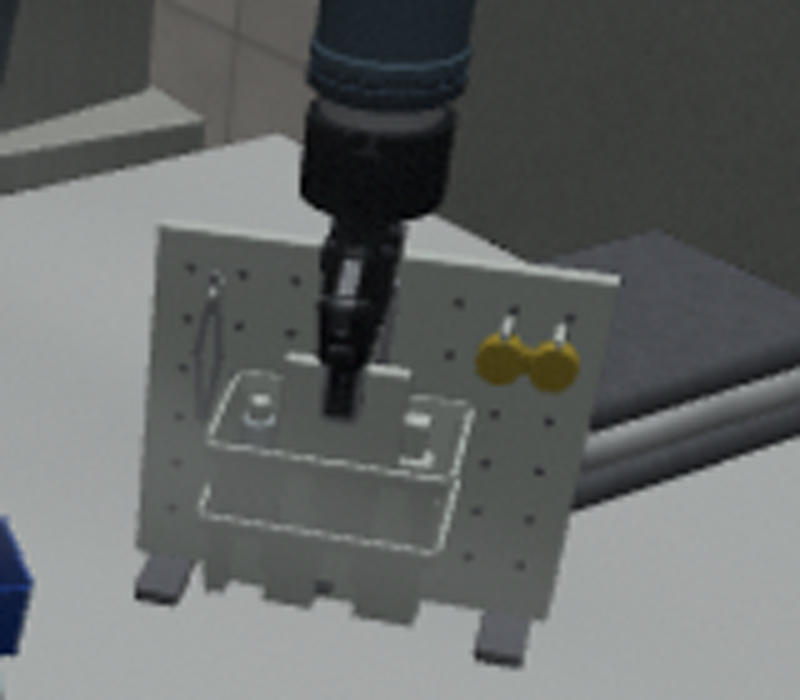

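carry_out --commands '[{"tx":0,"ty":0,"tz":0.001,"yaw":0},{"tx":0,"ty":0,"tz":0.002,"yaw":0},{"tx":0,"ty":0,"tz":0.002,"yaw":0},{"tx":0,"ty":0,"tz":0.002,"yaw":0},{"tx":0,"ty":0,"tz":0.002,"yaw":0},{"tx":0,"ty":0,"tz":0.002,"yaw":0},{"tx":0,"ty":0,"tz":0.002,"yaw":0},{"tx":0,"ty":0,"tz":0.001,"yaw":0},{"tx":0,"ty":0,"tz":0.001,"yaw":0},{"tx":0,"ty":0,"tz":0,"yaw":0},{"tx":0,"ty":0,"tz":0,"yaw":0},{"tx":0,"ty":0,"tz":0,"yaw":0}]'

```text
time: 16.33
tcp_pos: [0.5216, 0.1876, 0.1795]
eef_rot: [0.933, 0.361, 0.0, 0.0]
wrist_force: [-0.6, 0.3, -0.3]
opening: 0.0091
```

```bash
python3 f.py 20 s8
```

```text
17.3333 [0.5215 0.1876 0.1794] F [-0.7108  0.4089 -0.2465] sem [0.1056 0.1103 0.1024] tq [-0.0103  0.0723 -0.0017] 0.00929227287239592
```

View pics/s8.png

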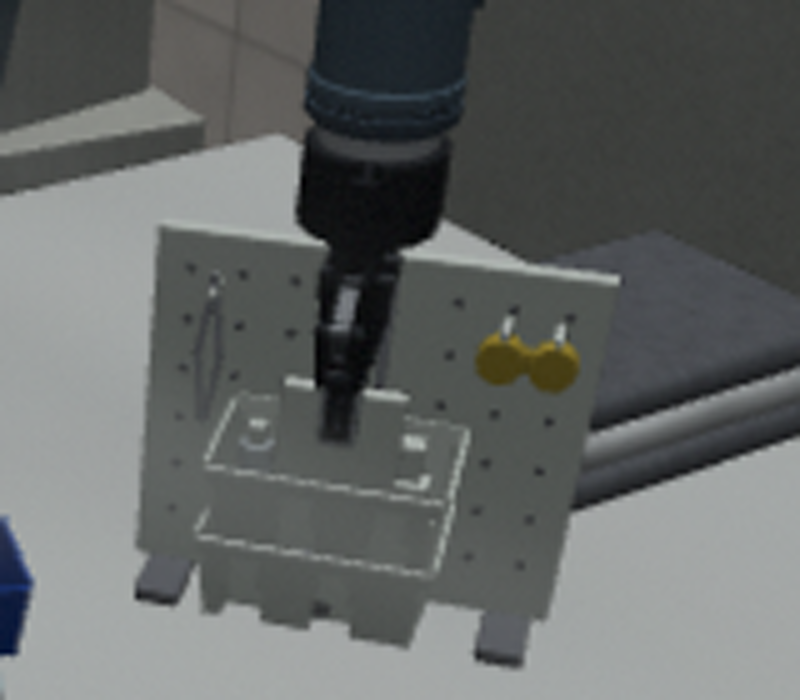

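carry_out --commands '[{"tx":0,"ty":-0.0005,"tz":0.001,"yaw":0},{"tx":0,"ty":0,"tz":0,"yaw":0},{"tx":0,"ty":0,"tz":0,"yaw":0},{"tx":0,"ty":0,"tz":0,"yaw":0},{"tx":0,"ty":0,"tz":0,"yaw":0},{"tx":0,"ty":0,"tz":0,"yaw":0}]'

```text
time: 17.83
tcp_pos: [0.5214, 0.1878, 0.1784]
eef_rot: [0.933, 0.361, 0.0, 0.0]
wrist_force: [2.0, -1.0, -0.3]
opening: 0.0092
```

```bash
python3 f.py 20 s9
```

```text
18.8333 [0.5213 0.1879 0.1784] F [ 1.6253 -1.5237  0.2395] sem [0.1155 0.1047 0.1279] tq [-0.4322 -0.4172 -0.0085] 0.008987208070387389
```

carry_out --commands '[{"tx":0,"ty":0.0004,"tz":-0.0005,"yaw":0},{"tx":0,"ty":0,"tz":0,"yaw":0},{"tx":0,"ty":0,"tz":0,"yaw":0},{"tx":0,"ty":0,"tz":0,"yaw":0},{"tx":0,"ty":0,"tz":0,"yaw":0},{"tx":0,"ty":0,"tz":0,"yaw":0},{"tx":0,"ty":0,"tz":0,"yaw":0},{"tx":0,"ty":0,"tz":0,"yaw":0}]'

```text
time: 19.5
tcp_pos: [0.5213, 0.1878, 0.1788]
eef_rot: [0.933, 0.361, -0.0, -0.0]
wrist_force: [0.5, 1.5, 0.3]
opening: 0.009
```

```bash
python3 f.py 20 s10; python3 - <<'E'
from fit import *
np.set_printoptions(precision=4,suppress=True)
q=viewer.snapshot("scene");p=viewer.snapshot("wrist");save(p,"w10");save(q,"s10b",(370,120,450,200),8)
for l in("hung_tray_floor","hung_tray_seat","caddy"): print(l,[(d["point"],d["score"]) for d in viewer.landmark_of(q,l)][:2])
E
```

```text
20.5 [0.5213 0.1878 0.1788] F [0.0456 1.3084 0.0585] sem [0.1273 0.1256 0.0915] tq [0.2661 0.052  0.0096] 0.009142593195931144
hung_tray_floor [([0.5231, 0.1861, 0.0705], 0.72)]
hung_tray_seat [([0.5229, 0.1882, 0.1159], 0.55)]
caddy [([0.3449, 0.0112, 0.0024], 0.9), ([0.5947, -0.4886, 0.0008], 0.75)]
```

View pics/s10b.png

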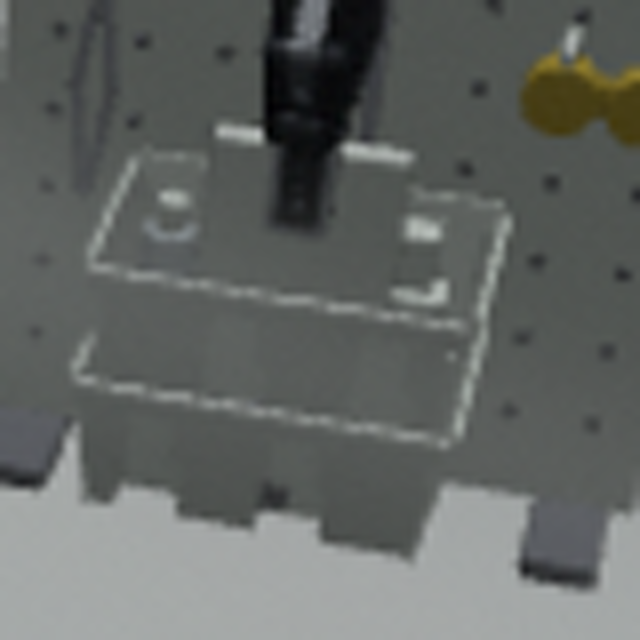

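View pics/w10.png

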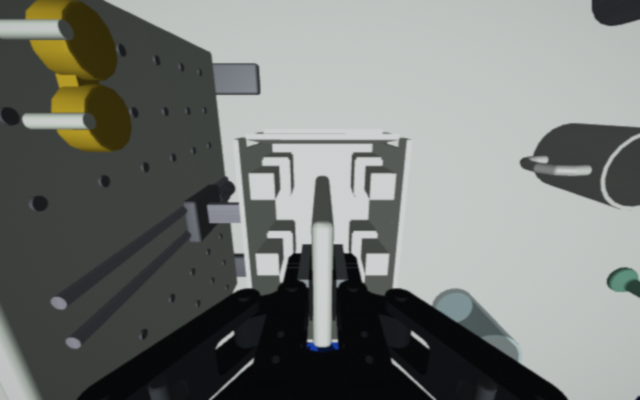

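The spring carries the whole weight: residual vertical force is 0.06 ± 0.09 N, the dip is about 29 mm, and everything is still. Releasing gently.

carry_out --commands '[{"tx":0,"ty":0,"tz":0,"yaw":0},{"tx":0,"ty":0,"tz":0,"yaw":0},{"tx":0,"ty":0,"tz":0,"yaw":0},{"tx":0,"ty":0,"tz":0,"yaw":0}]' --jaw 0.016

```text
time: 21.08
tcp_pos: [0.5215, 0.1875, 0.1788]
eef_rot: [0.933, 0.361, -0.0, 0.0]
wrist_force: [-0.6, 0.6, -1.3]
opening: 0.0158
```

carry_out --commands '[{"tx":0,"ty":0,"tz":0,"yaw":0},{"tx":0,"ty":0,"tz":0,"yaw":0},{"tx":0,"ty":0,"tz":0,"yaw":0},{"tx":0,"ty":0,"tz":0,"yaw":0},{"tx":0,"ty":0,"tz":0,"yaw":0},{"tx":0,"ty":0,"tz":0,"yaw":0}]' --jaw 0.05

```text
time: 21.58
tcp_pos: [0.5214, 0.1877, 0.1788]
eef_rot: [0.933, 0.361, -0.0, 0.0]
wrist_force: [0.1, -0.1, -0.0]
opening: 0.05
```

```bash
python3 f.py 3 s11; python3 - <<'E'
from h import *
p=viewer.snapshot("wrist");save(p,"w11")
E
```

```text
21.7333 [0.5214 0.1877 0.1788] F [0.4126 0.0209 0.3159] sem [0.2019 0.1523 0.33  ] tq [-0.0557  0.0163  0.0216] 0.049744426066610926
```

View pics/w11.png

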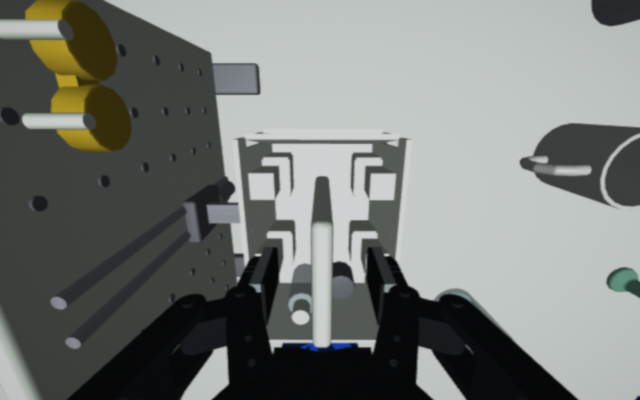

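View pics/s11.png

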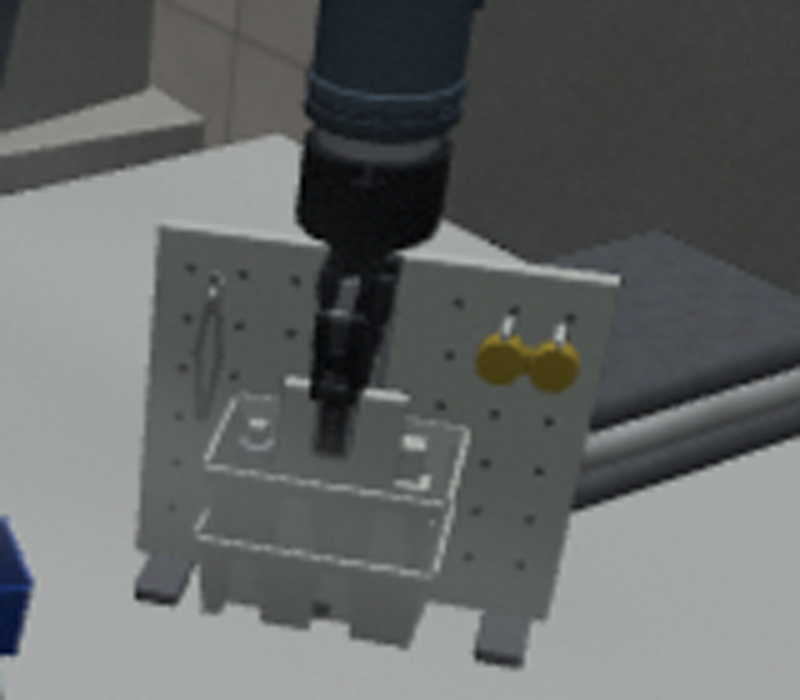

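Released. Both views show the caddy unmoved, with the fingers clear of the plate on both sides. Retreating straight up.

carry_out --commands '[{"tx":0,"ty":0,"tz":-0.005,"yaw":0},{"tx":0,"ty":0,"tz":-0.01,"yaw":0},{"tx":0,"ty":0,"tz":-0.02,"yaw":0},{"tx":0,"ty":0,"tz":-0.03,"yaw":0},{"tx":0,"ty":0,"tz":-0.03,"yaw":0},{"tx":0,"ty":0,"tz":-0.03,"yaw":0},{"tx":0,"ty":0,"tz":-0.015,"yaw":0},{"tx":0,"ty":0,"tz":0,"yaw":0},{"tx":0,"ty":0,"tz":0,"yaw":0},{"tx":0,"ty":0,"tz":0,"yaw":0},{"tx":0,"ty":0,"tz":0,"yaw":0},{"tx":0,"ty":0,"tz":0,"yaw":0}]'

```text
time: 22.78
tcp_pos: [0.5208, 0.1876, 0.3173]
eef_rot: [0.933, 0.361, -0.001, -0.0]
wrist_force: [0.0, 0.9, 0.6]
opening: 0.0499
```

```bash
python3 f.py 4 s12; python3 - <<'E'
from h import *
np.set_printoptions(precision=4,suppress=True)
s=env.sense();p=viewer.snapshot("wrist");save(p,"w12");q=viewer.snapshot("scene");save(q,"s12full")
a=cv2.imread("pics/s11.png").astype(int);b=cv2.imread("pics/s12.png").astype(int)
print("rim diff",abs(a-b)[470:640,190:450].mean())
for l in("hung_tray_floor","caddy","cup","remover","travel_bottle","mug"): print(l,[(d["point"],round(d["score"],2)) for d in viewer.landmark_of(q,l)])
E
```

```text
22.9833 [0.5211 0.1876 0.3178] F [-0.3177 -0.0314  0.23  ] sem [0.2311 0.2805 0.1651] tq [-0.0147  0.0093  0.0014] 0.049915661217967845
rim diff 1.0227300150829564
hung_tray_floor [([0.5217, 0.1868, 0.074], 0.56)]
caddy [([0.5222, 0.1894, 0.1154], 0.91), ([0.3481, 0.0088, 0.0014], 0.72), ([0.3342, -0.3326, -0.0021], 0.7), ([0.5945, -0.4873, 0.0037], 0.67)]
cup []
remover []
travel_bottle [([0.3455, -0.1599, 0.0006], 0.8), ([0.5177, 0.1867, 0.1167], 0.64)]
mug [([0.7335, 0.0008, 0.0003], 0.97)]
```

View pics/s12.png

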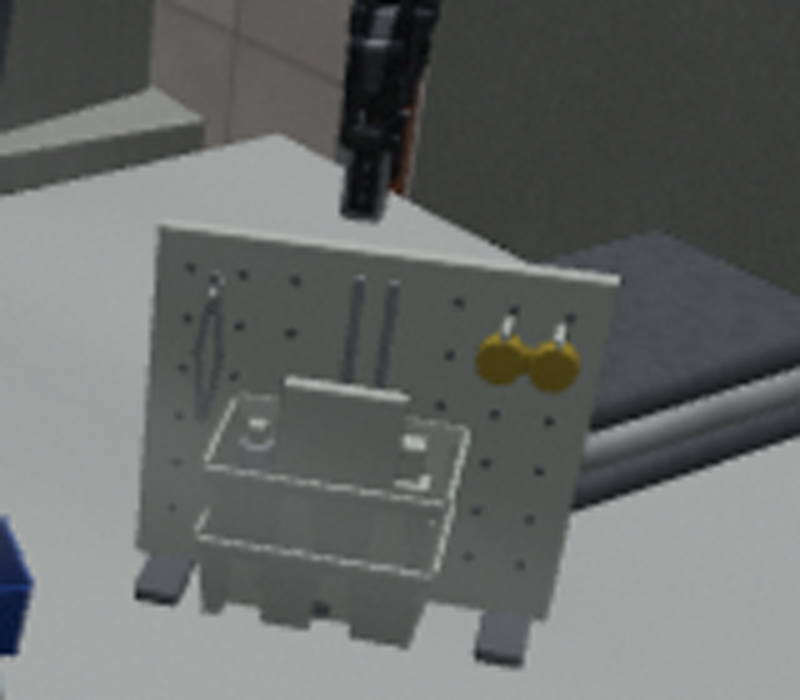

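View pics/w12.png

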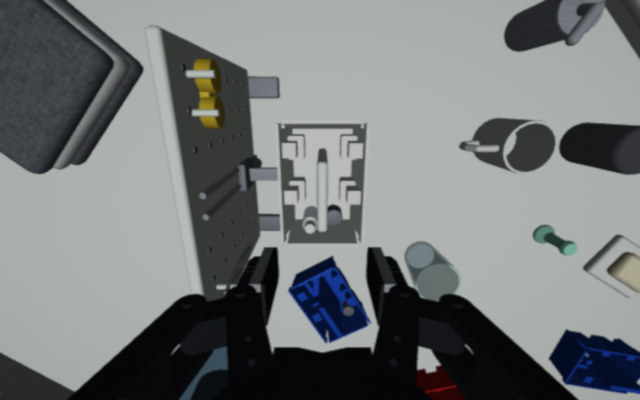

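The caddy is standing level and still on the dipped tray, the gripper is clear, and the cup, remover and mug look undisturbed.

```bash
python3 -c "
from station import job_done
print(job_done())"
```

```text
the job is handed in; nothing more can be done
None
```

The caddy is standing on the hung tray's ledges, turned end for end and released. I handed the job in at about 23 s; no verdict was reported.

**What I did:** I gripped the white caddy by its plate, turned it about 163° to end up end for end against the tray, and lowered it onto the ledges. I kept hold until the spring carried the whole weight, with 0.06 ± 0.09 N left vertically at a dip of about 29 mm. Then I opened the jaws in two steps and moved straight up.

**Last checks:**
- **At rest:** the pictures just after release and after the gripper moved away show the caddy level, centred and in the same place.
- **Height above the tray:** the networks put the caddy's underside at 0.115 m. They put the tray's underside at 0.074 m after release and 0.071 m just before, so the gap reads 41–45 mm. The low end is just under the 42 mm limit, but each reading is only good to about 4 mm. The gap between the rims fits standing on the ledges.
- **Side force:** about 1.3 N remained sideways just before release; nothing visible moved when the jaws opened.
- **Other objects:** the mug and travel bottle were measured within about 6 mm of their starts. The final search missed the cup and remover, but the last wrist picture shows both standing with nothing near them.

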